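# Click the food box lid shut all round

## Robot

A 7-joint arm with a two-finger parallel gripper is mounted at the origin on the work surface. World frame = base frame: x ahead of the robot, y to its left, z up, the work surface at z = 0. Lengths are in m, angles in rad, forces in N, time in s.
With the tool pointing down it reaches from about 0.425 to 0.875 m from the base axis. Payload 4.7 kg.
Tool frame: the origin (TCP) lies between the finger pads; the fingertips stand 8 mm ahead of it and the grasp point (between the pads) lies 11 mm behind it; z points along the fingers, y is the direction in which the jaws open and shut (so a half turn about z gives the same grasp; the last joint's range is limited). The gripper opens to 87 mm and grips with 3 to 60 N. Pads are 19 mm wide; open, the fingers measure 117 mm over their backs; the gripper's body (75 mm by 190 mm) begins 51 mm behind the grasp point.
Start: joints at [1.333, 0.321, -0.07, 1.45, 0.023, 1.371, -0.057], TCP at [0.162, -0.63, 0.231] pointing down, gripper open.
Joint ranges: [-2.86, 2.86], [-0.3, 2.09], [-1.38, 1.24], [0.06, 2.45], [-1.56, 4.7], [0.09, 2.05], [-2.69, 2.69]. Speed limits (rad/s): [2.57, 2.57, 3.14, 3.14, 3.14, 3.14, 3.14].

## Interface

Orientations are given as a rotation vector (axis times angle).
In Python, from bench import ctrl, optics, ticket gives the robot as it stands.
- The arm moves only by the tool play_rows, never from a script. Its argument "motion" is a list of rows, each a list of 5 numbers: the closure, from 0 (fully open) to 1 (shut), then the shift along the tool's x, y, z in cm, then the turn about the tool's z in rad. In form: [[jaw, tx, ty, tz, spin], ...]. A call has 1 to 20 rows; each row shifts and turns the commanded pose from where the row before left it, along the tool's axes as they then stand; what a row does not reach is not made up. A row lasts 1/8 s, in which the tool goes at most 62.5 mm and 10.7 degrees, less where a joint would pass 70% of its speed; a pose out of reach is approached as far as the arm can. A call is refused whole if a number of a shift passes 6.25 or a number of a turn 0.188, either way. A call with a gripper value outside its range is refused whole. The fingers move at their own pace and stop on an object; "force" is the grip in N (left out, the last holds). Time passes only in rows, so rows that do not move let the fingers close. It gives the time, the measured TCP pose, the force and the opening at its end, in the units of the state.
- ctrl.get_state(): the state, without advancing time (a new reading comes with each control period).
- optics.get_image(name): name is "side" or "top"; returns the picture (384x512x3 uint8, red, green, blue); there is no depth.
- optics.calibration(name): a dict with "K" (3x3 intrinsics, pixels), "pose" (4x4, takes a point from camera to world coordinates). Camera axes: x right, y down, z forward; pixel columns grow to the right and rows downward; lengths in m; the calibration is good to about 2 mm. A picture is of the moment at which its call begins. calibration takes no time and is no camera call.
- ticket.close_job(): hands the job in, once; it reports no verdict.
The state is a dict: "time": time; "joint_positions": joint angles; "qd": joint speeds; "joint_torque": joint torques, N m; "position": TCP position; "tool_rot": TCP orientation; "ft_force": force on the tool from outside, world axes, zero at the start; "torque": the same for the moment, N m; "grip_width": opening from 0.0 (shut) to 1.0 (fully open).
Only numpy, scipy, OpenCV 4.12 (cv2) and the standard library are available. Lean on these libraries where they do the work, as an engineer would, in place of code of your own. Each camera call takes 0.05 s, during which the arm holds its last target.

## Task

The lid of one of the two food boxes is on, but all four sections of its rim still stand up. Press each raised section down with the fingertips until it clicks shut, so that the rim lies flat all round. Do not pick up, tip or shove the box, and leave the other box and everything else where it stands.

Things in the scene. Friction and masses are not known exactly. Their poses are not given: they have to be found in the camera images.
- food_box: the box to close: steel food box, 170 x 130 mm in plan, 72 mm tall with its white lid on, about 0.85 kg, loose on the counter. Origin at the centre of its underside, x along its 170 mm length, y along its 130 mm width, z up. The lid's middle (118 x 78 mm) and four corners are fixed; between the corners each of the four edges is a hinged rim section, raised at the start. The lid's middle lies 6 mm below the top of the shut rim
- lid_center (a point): centre of the lid's recessed middle panel, on its top face, 66 mm above the box's underside
- end_a (a joint): the 74 mm long section on the +x short end of the box: hinge angle, 0 = raised (tilted 26 degrees up and outward), 0.45 = shut flush with the lid's corners. Over-centre snap: pressing down 18 mm from the hinge it resists with at most about 8 N, less towards half-way, springs back up if released before half-way (about 0.23) and clicks shut by itself beyond that; then it stays shut
- end_a_press (a point): point to press, on the top face of the 74 mm long section on the +x short end of the box, midway along it and 18 mm out from its hinge line (the section is 26 mm wide, hinge at the inner edge); about 80 mm above the box's underside when raised, 72 mm when shut, when it lies 77 mm (ends) or 57 mm (sides) from the box's centre line
- side_a (a joint): the 114 mm long section on the +y long side of the box: hinge angle, 0 = raised (tilted 26 degrees up and outward), 0.45 = shut flush with the lid's corners. Over-centre snap: pressing down 18 mm from the hinge it resists with at most about 8 N, less towards half-way, springs back up if released before half-way (about 0.23) and clicks shut by itself beyond that; then it stays shut
- side_a_press (a point): point to press, on the top face of the 114 mm long section on the +y long side of the box, midway along it and 18 mm out from its hinge line (the section is 26 mm wide, hinge at the inner edge); about 80 mm above the box's underside when raised, 72 mm when shut, when it lies 77 mm (ends) or 57 mm (sides) from the box's centre line
- end_b (a joint): the 74 mm long section on the -x short end of the box: hinge angle, 0 = raised (tilted 26 degrees up and outward), 0.45 = shut flush with the lid's corners. Over-centre snap: pressing down 18 mm from the hinge it resists with at most about 8 N, less towards half-way, springs back up if released before half-way (about 0.23) and clicks shut by itself beyond that; then it stays shut
- end_b_press (a point): point to press, on the top face of the 74 mm long section on the -x short end of the box, midway along it and 18 mm out from its hinge line (the section is 26 mm wide, hinge at the inner edge); about 80 mm above the box's underside when raised, 72 mm when shut, when it lies 77 mm (ends) or 57 mm (sides) from the box's centre line
- side_b (a joint): the 114 mm long section on the -y long side of the box: hinge angle, 0 = raised (tilted 26 degrees up and outward), 0.45 = shut flush with the lid's corners. Over-centre snap: pressing down 18 mm from the hinge it resists with at most about 8 N, less towards half-way, springs back up if released before half-way (about 0.23) and clicks shut by itself beyond that; then it stays shut
- side_b_press (a point): point to press, on the top face of the 114 mm long section on the -y long side of the box, midway along it and 18 mm out from its hinge line (the section is 26 mm wide, hinge at the inner edge); about 80 mm above the box's underside when raised, 72 mm when shut, when it lies 77 mm (ends) or 57 mm (sides) from the box's centre line
- shut_box: a second box of the same make whose lid is already shut all round (flat rim, nothing raised); leave alone. 170 x 130 x 72 mm, origin at the centre of its underside, x along its length
- steel_cup: small open steel cup, 58 mm across, 75 mm tall, standing between the two boxes; leave alone; body origin at the centre of its underside
- sauce_bottle: brown sauce bottle, 56 mm across, 130 mm tall, back left; leave alone; body origin at the centre of its underside
- oil_bottle: clear oil bottle, 56 mm across, 120 mm tall, back right; leave alone; body origin at the centre of its underside
- spice_jar: spice jar, 56 mm across, 80 mm tall, on the left; leave alone; body origin at the centre of its underside
- small_bowl: white bowl, 100 mm across, 40 mm tall, at the back in the middle; leave alone; body origin at the centre of its underside
- turner: kitchen turner, 240 mm long, lying on the right with its handle towards the robot; leave alone; body origin at the middle of its length on the underside
Mind the look-alikes: they are no part of the job. What is shaped like the food_box but green is not meant.

How it is judged:
By the outcome, as a careful person would: the job done as asked, in the order asked, and still so for the second after the job is handed in, with the robot touching nothing.
It also fails if it takes over 40 s, if anything falls off the work surface, if the arm or the gripper's body presses on something with over 40 N, if the wrist force passes 120 N, or if a joint passes its speed limit or range.

## Working session

There is one attempt and no reset: what is moved stays moved. The work goes in short steps, Python scripts to look and compute and a tool call to move; the robot and the scene stay as the last step left them, time stands still between calls to the robot, and variables do not carry over. Pictures are saved under pics/ and viewed, and the job is handed in when it is done.

Besides the shell and the picture viewer there is one more tool, called after "Request:" in YAML: its name, and indented under it one key for each argument. play_rows: Moves the arm, as the interface text tells. Its arguments: {"type":"object","properties":{"motion":{"type":"array"},"force":{"type":"number"}},"required":["motion"]}

```bash
mkdir -p pics
python3 - <<'E'
from bench import ctrl, optics
import cv2, numpy as np
for n in("top","side"):
    im=optics.get_image(n); cv2.imwrite(f"pics/{n}0.png",im[:,:,::-1]); np.save(f"pics/{n}0.npy",im)
    c=optics.calibration(n); print(n,np.round(c["K"],1).tolist(),np.round(c["pose"],3).tolist())
s=ctrl.get_state(); print({k:np.round(v,3).tolist() for k,v in s.items()})
E
```

```text
top [[463.4, 0.0, 255.5], [0.0, 463.4, 184.7], [0.0, 0.0, 1.0]] [[0.003, -0.981, 0.193, 0.206], [-1.0, -0.0, 0.013, -0.001], [-0.013, -0.193, -0.981, 1.534], [0.0, 0.0, 0.0, 1.0]]
side [[421.4, 0.0, 252.8], [0.0, 421.4, 191.3], [0.0, 0.0, 1.0]] [[-0.828, -0.275, 0.489, -0.144], [-0.561, 0.44, -0.701, 0.924], [-0.022, -0.855, -0.519, 0.762], [0.0, 0.0, 0.0, 1.0]]
{'time': 0.1, 'joint_positions': [1.333, 0.322, -0.07, 1.452, 0.023, 1.371, -0.057], 'qd': [-0.0, 0.0, 0.001, -0.004, 0.001, 0.001, -0.0], 'joint_torque': [-0.0, -49.257, -0.406, -31.34, -0.064, 0.04, 0.0], 'position': [0.162, -0.629, 0.23], 'tool_rot': [-3.115, -0.394, 0.001], 'ft_force': [0.223, 0.067, -0.877], 'torque': [-0.005, -0.052, -0.001], 'grip_width': 1.0}
```

View pics/top0.png

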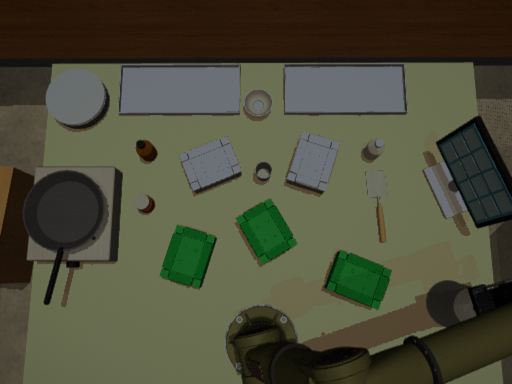

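View pics/side0.png

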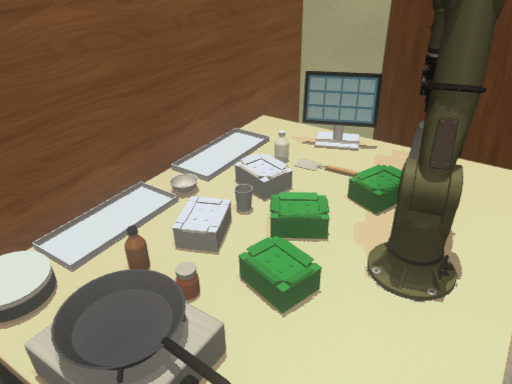

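The top view shows two white-lidded boxes, at (210,164) and (313,162). The three green boxes are decoys. I'll enlarge both white boxes to see which rim is raised.

Run:
```python
import cv2, numpy as np
t=cv2.imread("pics/top0.png"); s=cv2.imread("pics/side0.png")
def c(im,x,y,r=40): return cv2.resize(im[y-30:y+30,x-r:x+r],(400,300),interpolation=cv2.INTER_CUBIC)
o=np.vstack([np.hstack([c(t,210,164),c(t,313,162)]),np.hstack([c(s,203,220),c(s,264,174)])])
cv2.imwrite("pics/crop0.png",o)
```

```text
(no output)
```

View pics/crop0.png

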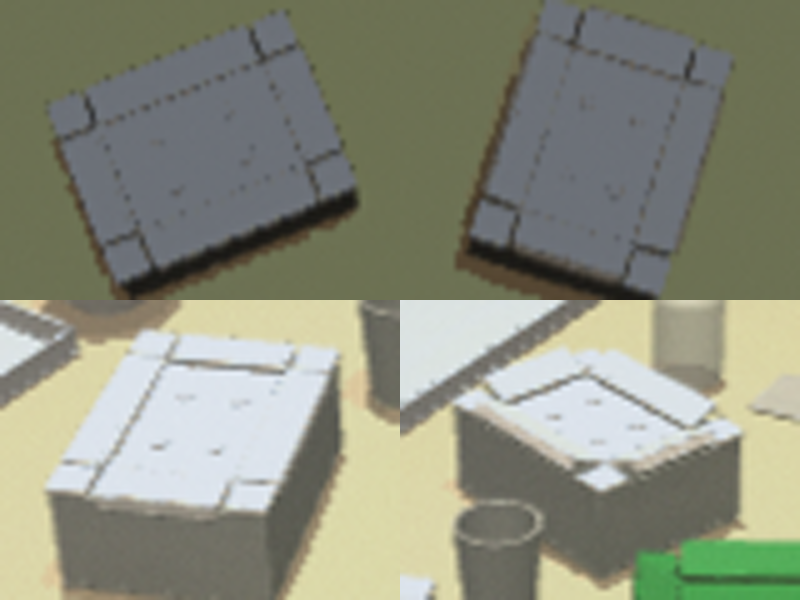

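The right box, top (313,162) and side (264,174), has all four rim sections standing up. The left one is flush all round, so it is the shut_box. The target is the right box, and I'll measure it from the rim corners at z=0.072.

```bash
cat > h.py <<'E'
import numpy as np, cv2
from bench import optics
def ray(n,uv,z):
    c=optics.calibration(n); K=np.array(c["K"]);T=np.array(c["pose"])
    uv=np.atleast_2d(uv).astype(float)
    d=np.c_[uv,np.ones(len(uv))]@np.linalg.inv(K).T@T[:3,:3].T
    o=T[:3,3]; return (o+d*((z-o[2])/d[:,2])[:,None])
def proj(n,P):
    c=optics.calibration(n); K=np.array(c["K"]);T=np.linalg.inv(np.array(c["pose"]))
    p=(np.atleast_2d(P)@T[:3,:3].T+T[:3,3])@K.T; return p[:,:2]/p[:,2:]
E
python3 - <<'E'
from h import *
im=cv2.imread("pics/top0.png")
out=im.copy()
for nm,(x,y) in {"shut":(210,164),"food":(313,162)}.items():
    print(nm, im[y,x])
    hsv=cv2.cvtColor(im,cv2.COLOR_BGR2HSV)
    m=(im[:,:,0].astype(int)-im[:,:,2]>0)&(im.min(2)>70); m=m.astype(np.uint8)
    m2=np.zeros_like(m); m2[y-40:y+40,x-40:x+40]=m[y-40:y+40,x-40:x+40]
    m2=cv2.morphologyEx(m2,cv2.MORPH_CLOSE,np.ones((3,3)))
    cs,_=cv2.findContours(m2,cv2.RETR_EXTERNAL,cv2.CHAIN_APPROX_NONE)
    c=max(cs,key=cv2.contourArea)
    P=ray("top",c[:,0],0.072)[:,:2].astype(np.float32)*1000
    r=cv2.minAreaRect(P); print(r); b=cv2.boxPoints(r); print(b.round(1).tolist())
    px=proj("top",np.c_[b/1000,np.full(4,.072)]); ps=proj("side",np.c_[b/1000,np.full(4,.072)])
    print(px.round(1).tolist(),ps.round(1).tolist())
    np.save(f"{nm}.npy",b)
cup=ray("top",[263,167],.075);print("cup",cup)
s=cv2.imread("pics/side0.png")
B=np.load("food.npy")
ov=cv2.resize(s[130:220,200:330],None,fx=6,fy=6,interpolation=cv2.INTER_CUBIC)
for z in(.072,0):
  q=((proj("side",np.c_[B/1000,np.full(4,z)])-[200,130])*6+3).astype(int); cv2.polylines(ov,[q],True,(0,0,255),1)
cv2.imwrite("pics/ov.png",ov)
E
```

```text
shut [120 113 108]
((566.2659912109375, 166.67117309570312), (129.88958740234375, 168.15687561035156), 22.641939163208008)
[[474.0, 219.3000030517578], [538.7000122070312, 64.0999984741211], [658.5999755859375, 114.0999984741211], [593.7999877929688, 269.29998779296875]]
[[192.9, 190.6], [241.4, 171.0], [226.5, 135.4], [178.7, 154.5]] [[216.0, 231.3], [230.9, 198.9], [190.6, 195.3], [171.2, 226.6]]
food [120 113 108]
((574.16748046875, -168.7314453125), (125.74382781982422, 169.91123962402344), 71.79615783691406)
[[473.79998779296875, -201.89999389648438], [635.2000122070312, -255.0], [674.5, -135.5], [513.0999755859375, -82.5]]
[[324.2, 190.7], [339.2, 142.1], [302.4, 130.6], [286.8, 178.7]] [[292.2, 169.3], [261.3, 152.7], [233.8, 162.8], [263.8, 181.0]]
cup [[ 0.55117347 -0.00592465  0.075     ]]
```

View pics/ov.png

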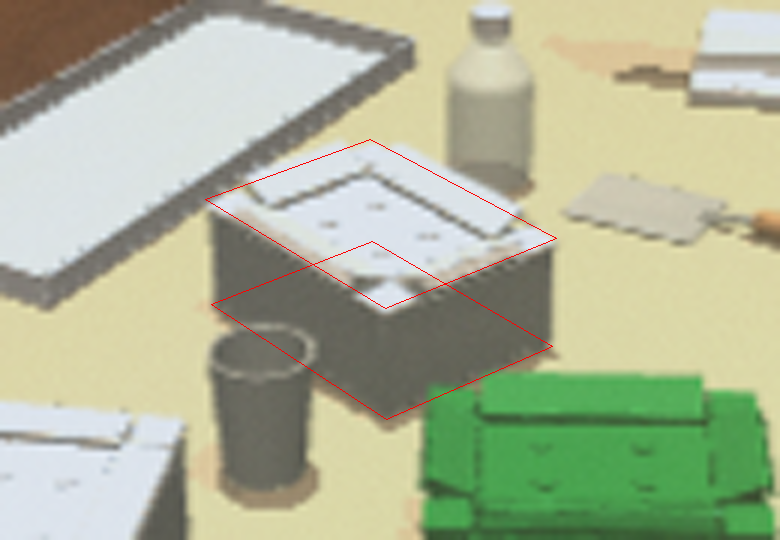

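The footprint fits the description: 126 x 170 mm against 130 x 170, and the overlay lands within about 3 mm in the side view. Centre ≈ (0.574, -0.168), with the long axis at -18.2°. I'll align the tool x with the long axis, shut the jaws, and move above the near end section.

Request:
play_rows:
  motion:
    - [1, 0, 0, 0, 0.187]
    - [1, 0, 0, 0, 0.187]
    - [1, 0, 0, 0, 0.187]
    - [1, 0, 0, 0, 0.008]
    - [1, 1.4, -4.7, 0, 0]
    - [1, 1.4, -4.7, 0, 0]
    - [1, 1.4, -4.7, 0, 0]
    - [1, 1.4, -4.7, 0, 0]
    - [1, 1.4, -4.7, 0, 0]
    - [1, 1.4, -4.7, 0, 0]
    - [1, 1.4, -4.7, 0, 0]
    - [1, 1.4, -4.7, 0, 0]
    - [1, 1.4, -4.7, 0, 0]
    - [1, 1.4, -4.7, 0, 0]
    - [1, 1.4, -4.7, 0, 0]
    - [1, 1.4, -4.7, 0, 0]
    - [1, 0, 0, 0, 0]
  force: 20

```text
time: 2.22
position: [0.4993, -0.1413, 0.2306]
tool_rot: [-3.103, 0.478, -0.001]
ft_force: [0.0, -1.1, -0.2]
grip_width: 0.008
```

```bash
cat >> h.py <<'E'
from scipy.spatial.transform import Rotation as R
def delta(target):
    from bench import ctrl
    s=ctrl.get_state(); p=np.array(s["position"]); r=R.from_rotvec(s["tool_rot"])
    x=r.as_matrix()[:,0]
    print("t",s["time"],"pos",p.round(4),"xang",np.degrees(np.arctan2(x[1],x[0])).round(2),"z",r.as_matrix()[:,2].round(3),"grip",round(s["grip_width"],3),"F",np.round(s["ft_force"],2),"q7",np.round(s["joint_positions"],2))
    print("tool delta cm",(r.inv().apply(np.array(target)-p)*100).round(2))
C=np.array([.574,-.168]);a=np.radians(-18.2);u=np.array([np.cos(a),np.sin(a)]);v=np.array([-u[1],u[0]])
def P(k,z): return np.r_[C+{"ep":u*.075,"em":-u*.075,"sp":v*.055,"sm":-v*.055}[k],z]
E
python3 -c "
from h import *
delta(P('em',.1))
im=optics.get_image('side');cv2.imwrite('pics/s1.png',cv2.resize(im[100:240,160:360,::-1],(800,560),interpolation=cv2.INTER_CUBIC))"
```

```text
t 2.225 pos [ 0.4993 -0.1413  0.2306] xang -17.51 z [ 0.001  0.002 -1.   ] grip 0.008 F [ 0.04 -1.05 -0.22] q7 [ 0.7   0.07 -0.49  1.76  0.03  1.32 -1.67]
tool delta cm [ 0.43  0.23 13.06]
```

View pics/s1.png

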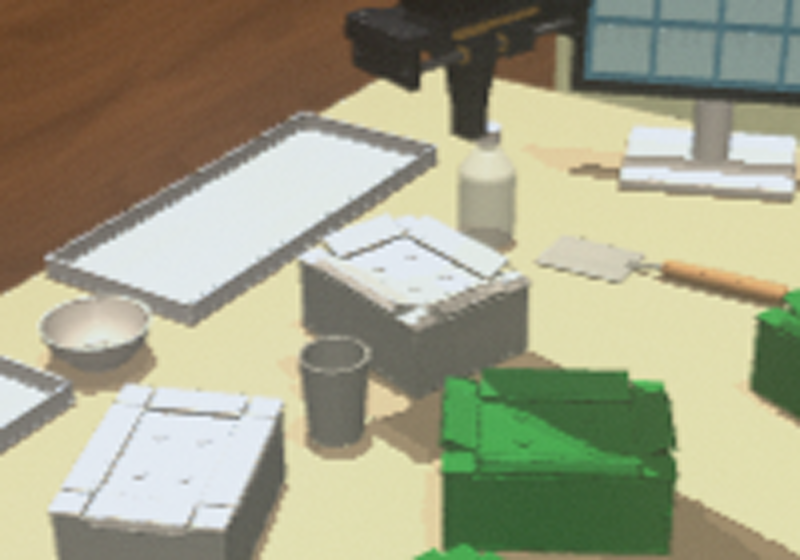

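Arrived, and the picture agrees: jaws shut, box undisturbed. I'll descend to just above the near end.

Request:
play_rows:
  motion:
    - [1, 0.43, 0.23, 3, 0.01]
    - [1, 0, 0, 4, 0]
    - [1, 0, 0, 4, 0]
    - [1, 0, 0, 2, 0]
    - [1, 0, 0, 0, 0]

```text
time: 2.9
position: [0.4986, -0.1508, 0.0988]
tool_rot: [-3.099, 0.513, 0.007]
ft_force: [-0.4, 0.4, -0.6]
grip_width: 0.006
```

```bash
python3 -c "
from h import *
delta(P('em',.0795))
a=optics.get_image('side')[130:220,200:320,::-1];b=optics.get_image('top')[120:210,255:375,::-1]
cv2.imwrite('pics/s2.png',np.hstack([cv2.resize(i,(400,300),interpolation=cv2.INTER_CUBIC) for i in(a,b)]))"
```

```text
t 2.9 pos [ 0.4986 -0.1508  0.0988] xang -18.78 z [-0.004  0.001 -1.   ] grip 0.006 F [-0.39  0.38 -0.64] q7 [ 0.68  0.19 -0.48  1.91  0.1   1.07 -1.74]
tool delta cm [ 0.2  -0.73  1.93]
```

View pics/s2.png

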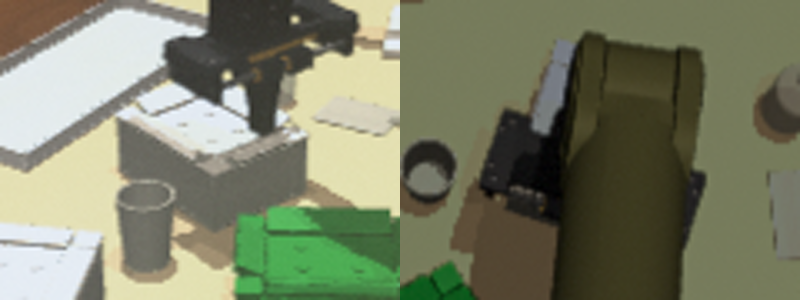

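The tip sits over the near end section, about 7 mm off along it, with its midpoint almost right. I'll correct that and press.

Request:
play_rows:
  motion:
    - [1, 0.2, -0.7, 0.4, -0.01]
    - [1, 0, 0, 0.4, 0]
    - [1, 0, 0, 0.3, 0]
    - [1, 0, 0, 0.3, 0]
    - [1, 0, 0, 0.25, 0]
    - [1, 0, 0, 0.25, 0]
    - [1, 0, 0, 0, 0]

```text
time: 3.88
position: [0.5047, -0.1437, 0.0811]
tool_rot: [3.102, -0.496, -0.001]
ft_force: [-0.2, -0.6, -0.3]
grip_width: 0.004
```

```bash
python3 -c "
from h import *
delta(P('em',.0795))
a=optics.get_image('side')[130:220,200:320,::-1]
cv2.imwrite('pics/s3.png',cv2.resize(a,(800,600),interpolation=cv2.INTER_CUBIC))"
```

```text
t 3.875 pos [ 0.5047 -0.1437  0.0811] xang -18.18 z [-0.001  0.    -1.   ] grip 0.004 F [-0.22 -0.58 -0.34] q7 [ 0.67  0.22 -0.48  1.92  0.12  1.03 -1.76]
tool delta cm [-0.16  0.15  0.16]
```

View pics/s3.png

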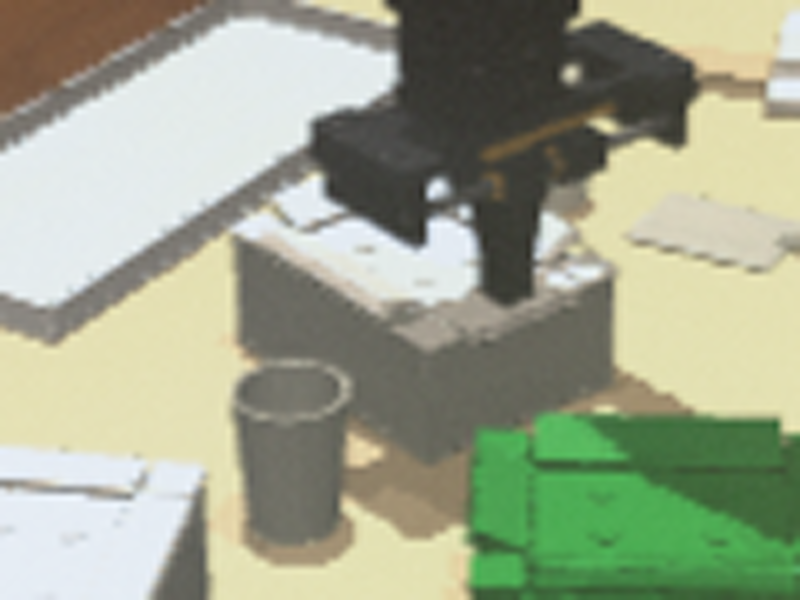

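Force is about zero with the tip at z = 0.073, and the near end now appears flush, so it has clicked. I'll lift and go to the far end.

Request:
play_rows:
  motion:
    - [1, 0, 0, -2, 0]
    - [1, 0, 0, -2, 0]
    - [1, 3.7, 0, 0, 0]
    - [1, 3.7, 0, 0, 0]
    - [1, 3.7, 0, 0, 0]
    - [1, 3.7, 0, 0, 0]
    - [1, 0, 0.1, 1.0, 0]
    - [1, 0, 0, 1.0, 0]
    - [1, 0, 0, 0, 0]
    - [1, 0, 0, 0, 0]

```text
time: 5.18
position: [0.6448, -0.1906, 0.1019]
tool_rot: [3.102, -0.496, 0.0]
ft_force: [0.5, -0.6, 1.3]
grip_width: 0.003
```

```bash
python3 -c "
from h import *
delta(P('ep',.0795))
a=optics.get_image('side')[130:220,200:320,::-1]
cv2.imwrite('pics/s4.png',cv2.resize(a,(800,600),interpolation=cv2.INTER_CUBIC))"
```

```text
t 5.175 pos [ 0.6448 -0.1906  0.1019] xang -18.16 z [-0. -0. -1.] grip 0.003 F [ 0.47 -0.6   1.32] q7 [ 0.58  0.49 -0.45  1.53  0.22  1.18 -1.79]
tool delta cm [0.07 0.07 2.24]
```

View pics/s4.png

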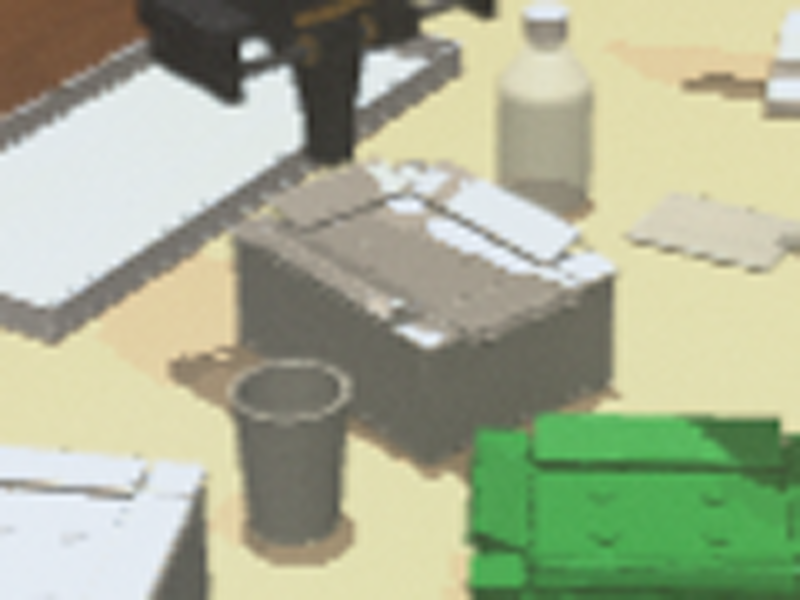

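The near end (lower right of the box, about (500,310) in the crop) is flush, and the far end at (340,190) is still raised with the tip above it. Next I'll press it.

Request:
play_rows:
  motion:
    - [1, 0, 0.1, 0.6, 0]
    - [1, 0, 0, 0.4, 0]
    - [1, 0, 0, 0.4, 0]
    - [1, 0, 0, 0.3, 0]
    - [1, 0, 0, 0.3, 0]
    - [1, 0, 0, 0.25, 0]
    - [1, 0, 0, 0, 0]
    - [1, 0, 0, 0, 0]

```text
time: 6.22
position: [0.6444, -0.1914, 0.0804]
tool_rot: [3.102, -0.496, -0.002]
ft_force: [-4.0, 0.7, 10.2]
grip_width: 0.003
```

```bash
python3 -c "
from h import *
delta(P('ep',.0795))"
```

```text
t 6.225 pos [ 0.6444 -0.1914  0.0804] xang -18.17 z [-0.001 -0.    -1.   ] grip 0.003 F [-4.03  0.7  10.25] q7 [ 0.58  0.51 -0.44  1.54  0.23  1.14 -1.8 ]
tool delta cm [ 0.08 -0.02  0.09]
```

Request:
play_rows:
  motion:
    - [1, 0, 0, -2.5, 0]
    - [1, 0, 0, -2.5, 0]
    - [1, -3.7, -2.7, 0, 0]
    - [1, -3.7, -2.8, 0, 0]
    - [1, 0, 0, 0, -0.175]
    - [1, 0, 0, 0, -0.175]
    - [1, 0, 0, 0, -0.175]
    - [1, 0, 0, 0, -0.175]
    - [1, 0, 0, 0, -0.175]
    - [1, 0, 0, 0, -0.175]
    - [1, 0, 0, 0, -0.175]
    - [1, 0, 0, 0, -0.175]
    - [1, 0, 0, 0, -0.17]
    - [1, 0, 0, 0, 0]
    - [1, 0, 0, 0, 0]

```text
time: 8.1
position: [0.5915, -0.1163, 0.1286]
tool_rot: [-2.547, -1.838, 0.001]
ft_force: [-0.2, -0.3, -0.2]
grip_width: 0.005
```

```bash
python3 -c "
from h import *
delta(P('sp',.0795))
a=optics.get_image('side')[130:220,200:320,::-1]
cv2.imwrite('pics/s5.png',cv2.resize(a,(800,600),interpolation=cv2.INTER_CUBIC))"
```

```text
t 8.1 pos [ 0.5915 -0.1163  0.1286] xang 71.62 z [-0.001  0.    -1.   ] grip 0.005 F [-0.24 -0.3  -0.22] q7 [ 0.76  0.39 -0.75  1.68  0.28  1.19 -0.38]
tool delta cm [ 0.04 -0.04  4.91]
```

View pics/s5.png

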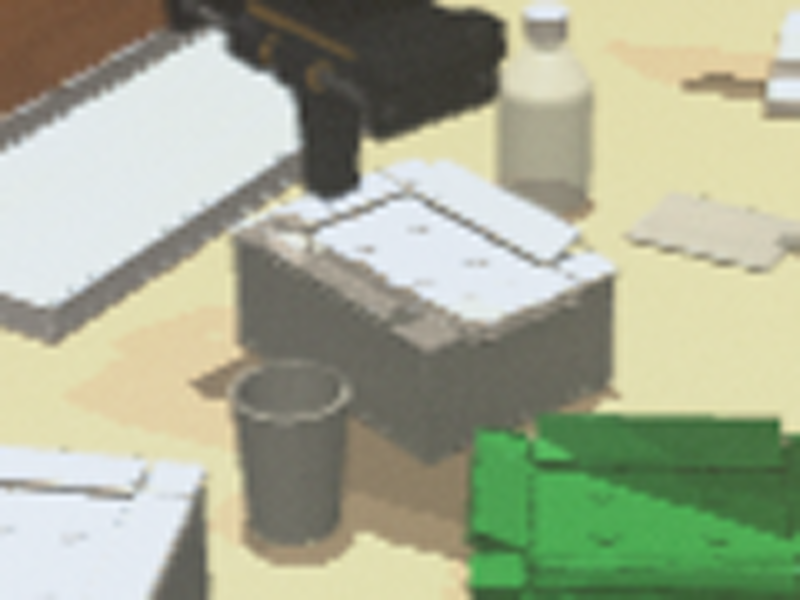

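Both ends look flush and the box hasn't moved (bottom corner still at (430,460)). Next is the +y side.

Request:
play_rows:
  motion:
    - [1, 0, 0, 1.5, 0]
    - [1, 0, 0, 1.5, 0]
    - [1, 0, 0, 0.4, 0]
    - [1, 0, 0, 0.4, 0]
    - [1, 0, 0, 0.4, 0]
    - [1, 0, 0, 0.3, 0]
    - [1, 0, 0, 0.3, 0]
    - [1, 0, 0, 0.1, 0]
    - [1, 0, 0, 0, 0]
    - [1, 0, 0, 0, 0]

```text
time: 9.4
position: [0.5919, -0.1168, 0.0804]
tool_rot: [2.545, 1.841, -0.0]
ft_force: [-1.9, -0.8, 5.1]
grip_width: 0.006
```

```bash
python3 -c "
from h import *
delta(P('sp',.0795))"
```

```text
t 9.4 pos [ 0.5919 -0.1168  0.0804] xang 71.76 z [ 0.    -0.001 -1.   ] grip 0.006 F [-1.89 -0.83  5.05] q7 [ 0.74  0.44 -0.73  1.72  0.32  1.11 -0.4 ]
tool delta cm [ 0.08 -0.1   0.09]
```

Lifting, then crossing 11 cm to the -y side and looking.

Request:
play_rows:
  motion:
    - [1, 0, 0, -1.5, 0]
    - [1, 0, 0, -2, 0]
    - [1, -3.6, 0, 0, 0]
    - [1, -3.7, 0, 0, 0]
    - [1, -3.6, -0.1, 0, 0]
    - [1, 0, 0, 0.5, 0]
    - [1, 0, 0, 0, 0]
    - [1, 0, 0, 0, 0]

```text
time: 10.4
position: [0.5575, -0.2179, 0.1106]
tool_rot: [2.543, 1.845, 0.001]
ft_force: [0.8, -0.2, 0.6]
grip_width: 0.002
```

```bash
python3 -c "
from h import *
delta(P('sm',.0795))
a=optics.get_image('side')[130:220,200:320,::-1]
cv2.imwrite('pics/s6.png',cv2.resize(a,(800,600),interpolation=cv2.INTER_CUBIC))"
```

```text
t 10.4 pos [ 0.5575 -0.2179  0.1106] xang 71.91 z [ 0.001  0.    -1.   ] grip 0.002 F [ 0.79 -0.25  0.58] q7 [ 0.91  0.38 -0.71  1.71  0.27  1.15 -0.19]
tool delta cm [-0.25  0.    3.11]
```

View pics/s6.png

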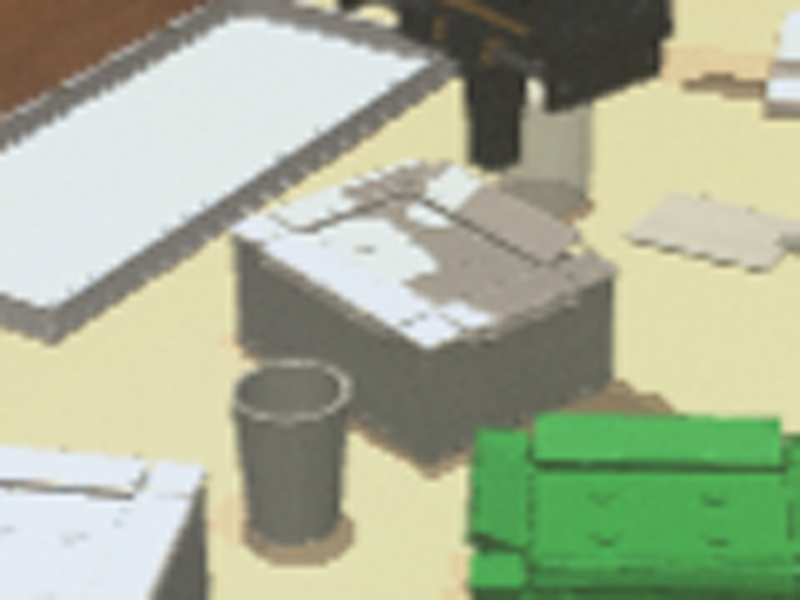

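The +y side is flush (from (245,245) to (430,335)), and the -y side at (520,220) is still raised. Next I'll press it.

Request:
play_rows:
  motion:
    - [1, -0.2, 0, 1.3, 0]
    - [1, 0, 0, 0.4, 0]
    - [1, 0, 0, 0.3, 0]
    - [1, 0, 0, 0.3, 0]
    - [1, 0, 0, 0.3, 0]
    - [1, 0, 0, 0.3, 0]
    - [1, 0, 0, 0.2, 0]
    - [1, 0, 0, 0, 0]
    - [1, 0, 0, 0, 0]

```text
time: 11.58
position: [0.5563, -0.2211, 0.0804]
tool_rot: [2.545, 1.842, -0.001]
ft_force: [-3.4, 2.4, 10.0]
grip_width: -0.0
```

Request:
play_rows:
  motion:
    - [1, 0, 0, -2, 0]
    - [1, 0, 0, -4, 0]
    - [1, 0, 0, -4, 0]
    - [1, -5, 0, 0, 0]
    - [1, -5, 0, 0, 0]
    - [1, -5, 0, 0, 0]
    - [1, -5, 0, 0, 0]
    - [1, -5, 0, 0, 0]
    - [1, 0, 0, 0, 0]
    - [1, 0, 0, 0, 0]

```text
time: 12.82
position: [0.4786, -0.4582, 0.1795]
tool_rot: [-2.545, -1.842, -0.002]
ft_force: [0.9, 0.4, -0.4]
grip_width: -0.001
```

```bash
python3 -c "
from h import *
delta(P('sm',.0795))
a=optics.get_image('side');b=optics.get_image('top')
cv2.imwrite('pics/t7.png',b[:,:,::-1])
cv2.imwrite('pics/s7.png',cv2.resize(a[130:220,200:320,::-1],(800,600),interpolation=cv2.INTER_CUBIC))
o=cv2.imread('pics/side0.png')[130:220,200:320]
cv2.imwrite('pics/s7d.png',np.vstack([cv2.resize(i,(400,300),interpolation=cv2.INTER_CUBIC) for i in (o,a[130:220,200:320,::-1])]))"
```

```text
t 12.825 pos [ 0.4786 -0.4582  0.1795] xang 71.8 z [ 0.001  0.001 -1.   ] grip -0.001 F [ 0.9   0.43 -0.43] q7 [ 1.18  0.44 -0.61  1.47  0.25  1.31  0.23]
tool delta cm [ 2.504e+01 -1.000e-02  1.003e+01]
```

View pics/s7.png

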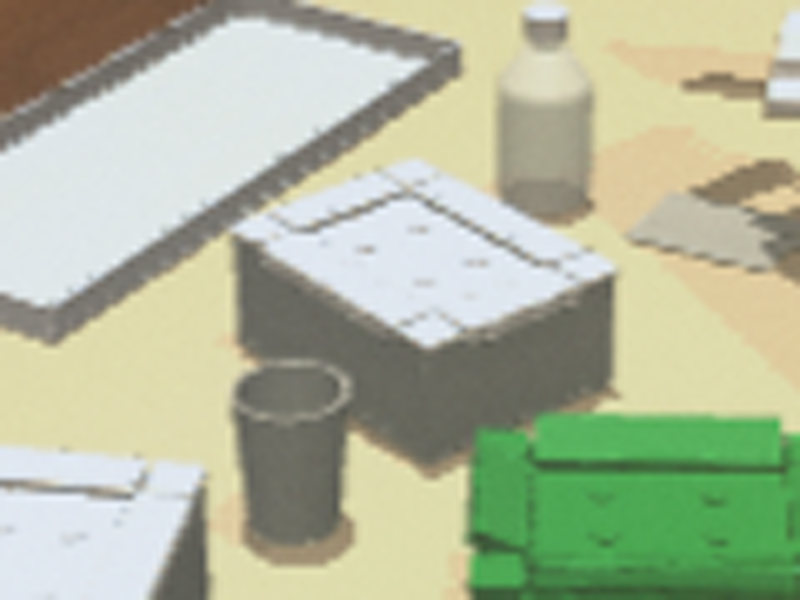

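View pics/t7.png

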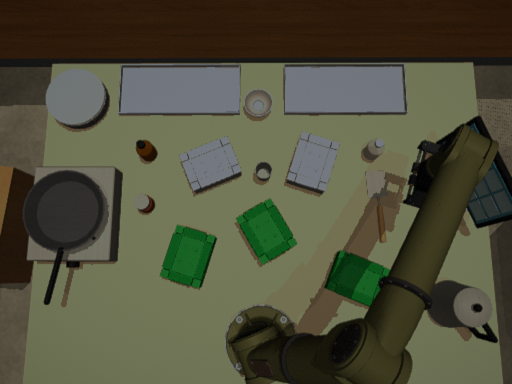

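View pics/s7d.png

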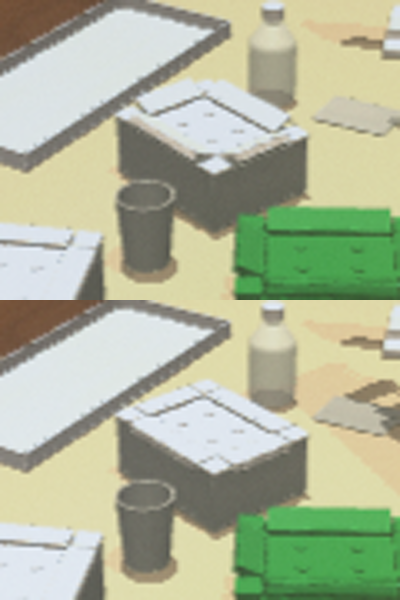

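All four sections lie flat and the box is where it was. The arm looks close to the monitor, so I'll check that in the side view before handing in.

```bash
python3 -c "
from h import *
a=optics.get_image('side')
cv2.imwrite('pics/s8.png',a[:,:,::-1])"
```

```text
(no output)
```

View pics/s8.png

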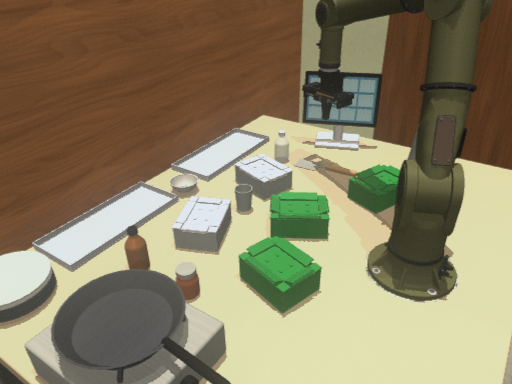

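The monitor hasn't moved (screen still at (303–380, 72–126)), but I'll back off to get clear space around the gripper.

Request:
play_rows:
  motion:
    - [1, 3.5, 0, 0, 0]
    - [1, 3.5, 0, -2, 0]
    - [1, 2, 0, -2, 0]
    - [1, 0, 0, 0, 0]
    - [1, 0, 0, 0, 0]

```text
time: 13.6
position: [0.5052, -0.375, 0.2187]
tool_rot: [2.546, 1.839, -0.002]
ft_force: [-0.7, -0.3, -0.7]
grip_width: 0.003
```

```bash
python3 -c "
from h import *
from bench import ticket
delta(P('sm',.0795))
print(ticket.close_job())"
```

```text
t 13.6 pos [ 0.5052 -0.375   0.2187] xang 71.69 z [-0.001 -0.001 -1.   ] grip 0.003 F [-0.66 -0.31 -0.65] q7 [ 1.11  0.35 -0.66  1.5   0.22  1.36  0.12]
tool delta cm [16.34  0.05 13.9 ]
the job is handed in; nothing more can be done
None
```

I pressed all four raised rim sections of the white-lidded food box (the right-hand one) shut with closed fingertips, first the two ends, then the two sides. I handed the job in at 13.6 s.

- **Rim and surroundings:** The last side and top pictures showed the rim flat all round. The box, the cup, the other boxes and the monitor had not visibly moved.
- **Forces:** The highest force I read was about 11 N, taken at the end of each press. After I backed off it was about 1 N, which is noise level, and the gripper was well clear of everything.
- **Measurement mismatch:** The box's measured width came out as 126 mm instead of 130 mm, because the rim was still raised. Centring the presses was still good to about 2 mm, and no check failed.

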